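Hang the red wheel on the hook

ROBOT

A 6-joint arm with a two-finger parallel gripper is mounted at the origin on the work surface; the furniture and walls round the work are solid. World frame = base frame: x ahead of the robot, y to its left, z up, the work surface at z = 0. Lengths are in m, angles in rad, forces in N, time in s.
With the tool pointing down it reaches from about 0.25 to 0.775 m from the base axis. Payload 4 kg.
Tool frame: the origin (TCP) lies midway between the tips of the shut fingers; the grasp point (between the pads) lies 19 mm behind it; y points along the fingers, x is the direction in which the jaws open and shut, and the axes are right-handed (so a half turn about y gives the same grasp; the last joint's range is limited). The gripper opens to 94 mm and grips with 3 to 60 N. Pads are 16 mm wide; open, the fingers measure 119 mm over their backs; the gripper's body (75 mm by 177 mm) begins 78 mm behind the grasp point.
Start: joints at [-1.265, 0.087, 1.371, -0, 1.684, -0.103], TCP at [0.219, -0.505, 0.173] pointing down, gripper open.
Joint ranges: [-3.1, 3.1], [-0.76, 2.03], [0.27, 2.55], [-1.08, 4.22], [0.17, 2.65], [-2.57, 2.57]. Speed limits (rad/s): [2.79, 2.79, 3.14, 3.14, 3.14, 3.14].

INTERFACE

Orientations are given as [roll, pitch, yaw] about the fixed x, y, z axes, in that order (R = Rz(yaw) Ry(pitch) Rx(roll)).
In Python, from bench import robot, snapshot, camera_info, ticket gives the robot as it stands.
- The arm moves only by the shell command python3 -m creep 'ROWS'. ROWS is JSON, a list of rows, each an object with "slide": the shift along the tool's x, y, z in mm, a list of three; "roll": the turn about the tool's y in degrees; "grip": the closure, from 0 (fully open) to 1 (shut). In form: [{"slide": [x, y, z], "roll": roll, "grip": grip}, ...]. A call has 1 to 20 rows; each row is the pose to reach, as a shift and turn from the pose commanded when the call began, along the tool's axes at that moment; what a row does not reach only later rows make up. A row lasts 1/12 s, in which the tool goes at most 41.7 mm and 7.16 degrees, less where a joint would pass 70% of its speed; a pose out of reach is approached as far as the arm can. A call with a gripper value outside its range is refused whole. The fingers move at their own pace and stop on an object; the grip force is fixed at half the most. Time passes only in rows, so rows that repeat a pose let the fingers close. It gives the time, the measured TCP pose, the force and the opening at its end, in the units of the state.
- robot.get_obs(): the state, without advancing time (a new reading comes with each control period).
- snapshot(name): name is "scene" or "top" or "wrist"; returns the picture (400x640x3 uint8, red, green, blue); there is no depth.
- camera_info(name): a dict with "fx", "fy", "cx", "cy" (pixels), "cam_to_world" (4x4, takes a point from camera to world coordinates). Camera axes: x right, y down, z forward; pixel columns grow to the right and rows downward; lengths in m; the calibration is good to about 2 mm. A picture is of the moment at which its call begins: read the wrist's pose just before it. camera_info takes no time and is no camera call; for the wrist camera it gives the pose at the moment of the call.
- ticket.close_job(): hands the job in, once; it reports no verdict.
The state is a dict: "time": time; "joint_positions": joint angles; "qvel": joint speeds; "joint_torque": joint torques, N m; "tool_pos": TCP position; "ee_rot": TCP orientation; "wrist_force": force on the tool from outside, world axes, zero at the start; "wrist_torque": the same for the moment, N m; "width": finger opening in m.
Only numpy, scipy, OpenCV 4.12 (cv2) and the standard library are available. Lean on these libraries where they do the work, as an engineer would, in place of code of your own. Each camera call takes 0.05 s, during which the arm holds its last target.

TASK

Take the red wheel out of the rack by the top of its tyre and hang it on the hook of the blue stand, so that the hook's arm passes through the wheel just under the rim and the wheel hangs free and still there, between the post and the upturned end. Leave the yellow wheel standing in the rack.

Things in the scene. Friction and masses are not known exactly. Their poses are not given: they have to be found in the camera images.
- red_wheel: Wheel to hang: red rim, 200 mm across, upright in the rack, top 216 mm above the table. Black flat-sided tyre 24 mm wide; tyre and rim are 34 mm deep (inner radius 66 mm). Hub 36 mm across, 44 mm wide; 10 mm spokes at 45 degrees to the upright leave the space above the hub open. 0.3 to 0.65 kg. Origin: hub centre, 116 mm up. x: level axle; z: to the top.
- yellow_wheel: Wheel to leave alone: the same, but with yellow rim, spokes and hub. Origin: hub centre. x: its level axle.
- wheel_rack: Fixed rack of bent wire on a board, two bays 110 mm apart along its x axis (the axles' direction); either wheel may be in either bay. Wire hoops 84 mm high stand on both sides of each wheel with 2.5 mm play. Gripping just the top 20 mm of a tyre, from above, leaves the rim's lower 14 mm free for a hook. Origin: centre of its underside.
- hook_seat (a point): Top of the middle of the hook's level arm (10 mm steel rod along x), 250 mm above the table; the rim's inside shall rest here, the hub then 66 mm straight below, the axle along the arm. +x: the blue post, its face 60 mm away, no higher than the arm. -x: the free end, towards the robot. z: up. The stand is fixed.
- hook_tip (a point): Top of the hook's upturned end, 14 mm above the arm's top and 60 mm from the seat; its outer face is 5 mm further. The wheel passes over it, axle along the arm, when its hub is 50 to 60 mm below this point (54: 14 mm of room above the end, 10 mm under the arm). x, z: as for the seat.

How it is judged:
By the outcome, as a careful person would: the job done as asked, in the order asked, and still so for the second after the job is handed in, with the robot touching nothing.
It also fails if it takes over 48 s, if anything falls off the work surface, if the arm or the gripper's body presses on something with over 40 N, if the wrist force passes 120 N, or if a joint passes its speed limit or range.

## Working session

There is one attempt and no reset: what is moved stays moved. The work goes in short steps, Python scripts to look and compute and a shell command to move; the robot and the scene stay as the last step left them, time stands still between calls to the robot, and variables do not carry over. Pictures are saved under pics/ and viewed, and the job is handed in when it is done.

```bash
ls; mkdir -p pics; python3 - <<'E'
from bench import robot, snapshot, camera_info
import cv2
o=robot.get_obs(); print(o)
for n in("scene","top","wrist"):
    c=camera_info(n); print(n,c)
    cv2.imwrite(f"pics/{n}0.png",snapshot(n)[:,:,::-1])
E
```

```text
pics
{'time': 0.0, 'joint_positions': array([-1.26513210e+00,  8.79522536e-02,  1.37224819e+00,  1.73720163e-05,
        1.68357173e+00, -1.03091288e-01]), 'qvel': array([-0.00016468,  0.00064736, -0.0018363 ,  0.00015332, -0.00165936,
        0.00084455]), 'joint_torque': array([ 7.77703590e-04, -3.40179741e+01, -3.02428293e+01,  7.16250390e-02,
        3.29203019e-02, -1.74821548e-04]), 'tool_pos': array([ 0.21842896, -0.50410143,  0.17210882]), 'ee_rot': array([-1.57055486,  0.00216617, -1.16203861]), 'wrist_force': array([-0.44682691,  0.19469802, -0.53636149]), 'wrist_torque': array([-0.01869511,  0.00516591,  0.01051729]), 'width': 0.09404310559937663}
scene {'fx': 378.5293113288368, 'fy': 378.5293113288368, 'cx': 324.21735245812226, 'cy': 197.6128603069288, 'cam_to_world': array([[-0.87896529, -0.3261669 ,  0.34790111,  0.22263352],
       [-0.47661257,  0.57613549, -0.6640093 ,  0.61756257],
       [ 0.01613968, -0.74945517, -0.66185834,  0.75248144],
       [ 0.        ,  0.        ,  0.        ,  1.        ]])}
top {'fx': 393.69830474534564, 'fy': 393.69830474534564, 'cx': 326.6621634537322, 'cy': 197.76313899345743, 'cam_to_world': array([[ 0.00905828, -0.98954988,  0.14390614,  0.38112457],
       [-0.99992723, -0.00781702,  0.00918855,  0.02999418],
       [-0.00796761, -0.1439789 , -0.98954868,  1.11513981],
       [ 0.        ,  0.        ,  0.        ,  1.        ]])}
wrist {'fx': 293.90331898217283, 'fy': 293.90331898217283, 'cx': 315.8041914413881, 'cy': 197.49995190040144, 'cam_to_world': array([[ 0.39784663, -0.87965823, -0.26061361,  0.29403308],
       [-0.91744726, -0.38236333, -0.10994914, -0.47106551],
       [-0.00293142,  0.28284214, -0.959162  ,  0.38368413],
       [ 0.        ,  0.        ,  0.        ,  1.        ]])}
```

View pics/scene0.png

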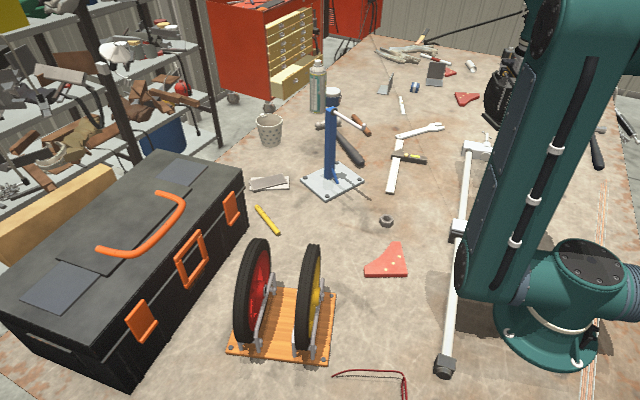

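View pics/top0.png

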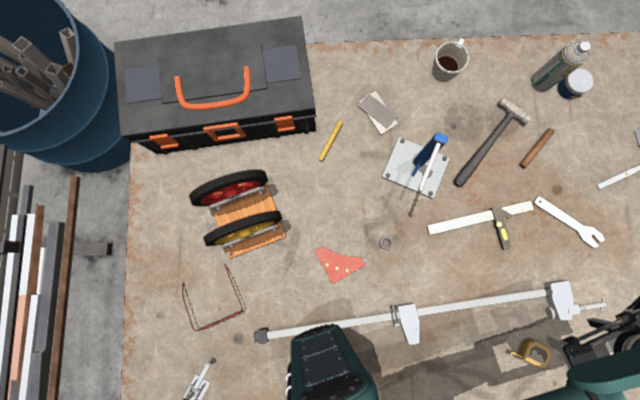

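View pics/wrist0.png

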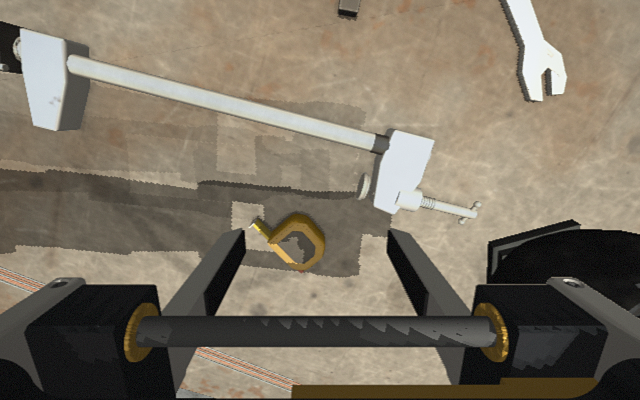

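The red wheel is the farther one, next to the toolbox: about (230,188) in the top view and (252,295) in the scene view. The yellow wheel is nearer, at (243,229) top. The blue post is at about (437,140) top, with its hook arm pointing toward the robot. I'll zoom in next.

```bash
python3 - <<'E'
import cv2
t=cv2.imread("pics/top0.png"); s=cv2.imread("pics/scene0.png")
a=cv2.resize(t[160:260,180:300],None,fx=5,fy=5,interpolation=cv2.INTER_CUBIC)
b=cv2.resize(t[120:230,370:470],None,fx=5,fy=5,interpolation=cv2.INTER_CUBIC)
c=cv2.resize(s[90:210,290:390],None,fx=5,fy=5,interpolation=cv2.INTER_CUBIC)
d=cv2.resize(s[225:375,220:350],None,fx=4,fy=4,interpolation=cv2.INTER_CUBIC)
for n,i in zip("abcd",(a,b,c,d)): cv2.imwrite(f"pics/z_{n}.png",i)
E
```

```text
(no output)
```

View pics/z_a.png

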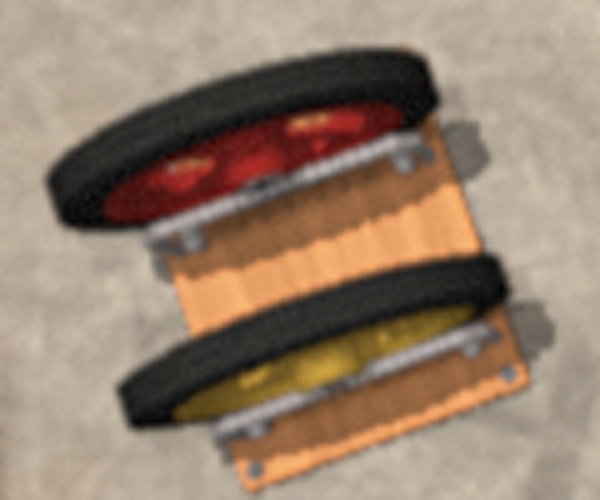

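View pics/z_b.png

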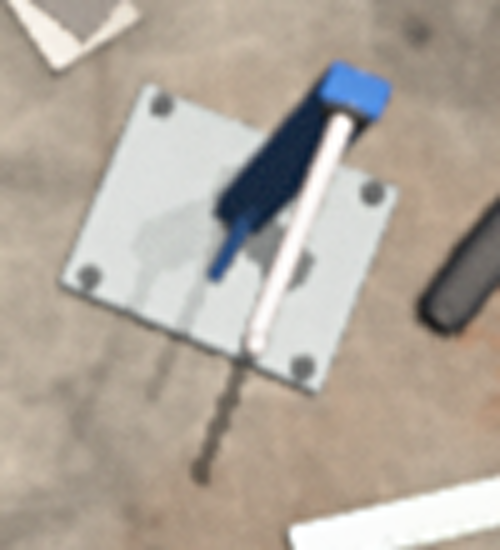

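View pics/z_c.png

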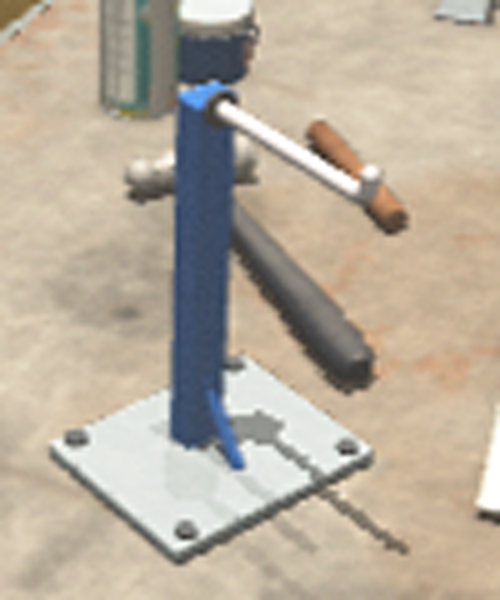

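View pics/z_d.png

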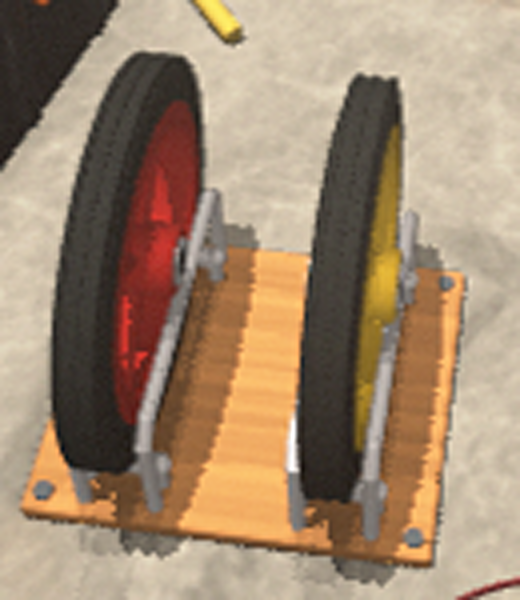

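```bash
cat > h.py <<'E'
import numpy as np
from bench import camera_info
def ray(n,u,v,c=None):
    c=c or camera_info(n); M=np.array(c["cam_to_world"])
    d=M[:3,:3]@np.array([(u-c["cx"])/c["fx"],(v-c["cy"])/c["fy"],1.]); return M[:3,3],d/np.linalg.norm(d)
def onz(n,u,v,z,c=None):
    o,d=ray(n,u,v,c); return o+d*(z-o[2])/d[2]
def tri(*obs):
    A=np.zeros((3,3));b=np.zeros(3)
    R=[ray(*x) for x in obs]
    for o,d in R:
        P=np.eye(3)-np.outer(d,d);A+=P;b+=P@o
    p=np.linalg.solve(A,b)
    return p,[np.linalg.norm((np.eye(3)-np.outer(d,d))@(p-o)) for o,d in R]
E
python3 - <<'E'
from h import *
import numpy as np
np.set_printoptions(precision=4,suppress=True)
T=lambda u,v,k=5,ox=370,oy=120:("top",ox+u/k-.5,oy+v/k-.5)
S=lambda u,v:("scene",290+u/5-.5,90+v/5-.5)
print("tip",tri(T(255,340),S(370,175)))
print("tip onz", onz(*T(255,340),.261),onz(*S(370,172),.262))
print("base",tri(T(345,115),S(222,105)))
print("base onz",onz(*T(345,115),.245),onz(*S(222,105),.245))
# plate corners top, scene
for p in [(150,85),(398,190),(315,395),(60,285)]: print("plate top",onz(*T(*p),.008))
for p in [(235,360),(372,455),(178,560),(50,450)]: print("plate scn",onz(*S(*p),.008))
A=lambda u,v:("top",180+u/5-.5,160+v/5-.5)
D=lambda u,v:("scene",220+u/4-.5,225+v/4-.5)
# rack screws
print("screws",[onz(*A(*p),.015) for p in [(255,468),(508,373)]],[onz(*D(*p),.015) for p in [(43,490),(414,538),(446,284)]])
print("corners top",[onz(*A(*p),.012) for p in [(248,492),(530,378)]])
print("corners scn",[onz(*D(*p),.012) for p in [(22,512),(435,563),(466,275)]])
# wheel widest points in top at hub height
print("red ends",[onz(*A(*p),.116) for p in [(48,185),(437,95)]])
print("toolbox top", tri(("top",315,122),("scene",243,177)), tri(("top",117,140),("scene",125,340)))
E
```

```text
tip (array([ 0.5285, -0.1683,  0.2612]), [np.float64(0.0012161988598502194), np.float64(0.0012161988598501554)])
tip onz [ 0.5297 -0.168   0.261 ] [ 0.528 -0.17   0.262]
base (array([ 0.6349, -0.214 ,  0.2497]), [np.float64(0.00045144208240738737), np.float64(0.00045144208240756935)])
base onz [ 0.6367 -0.2152  0.245 ] [ 0.6383 -0.2218  0.245 ]
plate top [ 0.7235 -0.1696  0.008 ]
plate top [ 0.662 -0.311  0.008]
plate top [ 0.5424 -0.2598  0.008 ]
plate top [ 0.6048 -0.1161  0.008 ]
plate scn [ 0.665  -0.3094  0.008 ]
plate scn [ 0.5442 -0.2621  0.008 ]
plate scn [ 0.6035 -0.1155  0.008 ]
plate scn [ 0.7224 -0.1666  0.008 ]
screws [array([0.384 , 0.3054, 0.015 ]), array([0.4377, 0.1664, 0.015 ])] [array([0.5581, 0.3734, 0.015 ]), array([0.3817, 0.3043, 0.015 ]), array([0.4363, 0.1662, 0.015 ])]
corners top [array([0.3708, 0.3095, 0.012 ]), array([0.4352, 0.1543, 0.012 ])]
corners scn [array([0.5612, 0.3867, 0.012 ]), array([0.3673, 0.3091, 0.012 ]), array([0.4299, 0.1534, 0.012 ])]
red ends [array([0.5269, 0.3933, 0.116 ]), array([0.5755, 0.1943, 0.116 ])]
toolbox top (array([0.7158, 0.0744, 0.1825]), [np.float64(0.011379898668275936), np.float64(0.011379898668275892)]) (array([0.6245, 0.5159, 0.2272]), [np.float64(0.020222245705053883), np.float64(0.02022224570505369)])
```

Measurements:
- **Hook:** yaw is about -23.5°. Seat is about (0.584, -0.193), tip about (0.529, -0.168), with a triangulated height of 0.261 (expected 0.264).
- **Rack:** yaw is about 21.3°. The red wheel is at about (0.550, 0.291), and the wheel ends agree with the rack screws.

I'll rise and travel toward the red wheel.

```bash
python3 -m creep '[{"slide":[0,-160,0],"roll":0,"grip":0},{"slide":[0,-160,0],"roll":0,"grip":0},{"slide":[0,-160,0],"roll":0,"grip":0},{"slide":[0,-160,0],"roll":-7,"grip":0},{"slide":[-597,-160,619],"roll":-88,"grip":0},{"slide":[-597,-160,619],"roll":-88,"grip":0},{"slide":[-597,-160,619],"roll":-88,"grip":0},{"slide":[-597,-160,619],"roll":-88,"grip":0},{"slide":[-597,-160,619],"roll":-88,"grip":0},{"slide":[-597,-160,619],"roll":-88,"grip":0},{"slide":[-597,-160,619],"roll":-88,"grip":0},{"slide":[-597,-160,619],"roll":-88,"grip":0},{"slide":[-597,-160,619],"roll":-88,"grip":0},{"slide":[-597,-160,619],"roll":-88,"grip":0},{"slide":[-597,-160,619],"roll":-88,"grip":0},{"slide":[-597,-160,619],"roll":-88,"grip":0},{"slide":[-597,-160,619],"roll":-88,"grip":0},{"slide":[-597,-160,619],"roll":-88,"grip":0},{"slide":[-597,-160,619],"roll":-88,"grip":0},{"slide":[-597,-160,619],"roll":-88,"grip":0}]'
python3 - <<'E'
from h import *
print("handle",tri(("top",181,105),("scene",135,253)),tri(("top",245,101),("scene",184,210)))
E
```

```text
time: 1.82
tool_pos: [0.4751, 0.113, 0.3331]
ee_rot: [-1.571, 0.0, 0.374]
wrist_force: [0.8, -0.7, 0.7]
width: 0.0938
handle (array([0.7293676 , 0.38567277, 0.22147191]), [np.float64(0.002525996749892973), np.float64(0.00252599674989297)]) (array([0.75349522, 0.24124565, 0.19674728]), [np.float64(0.0009847021016796298), np.float64(0.0009847021016795242)])
```

```bash
python3 -m creep '[{"slide":[134,0,137],"roll":0,"grip":0},{"slide":[134,0,137],"roll":0,"grip":0},{"slide":[134,0,137],"roll":0,"grip":0},{"slide":[134,0,137],"roll":0,"grip":0},{"slide":[134,0,137],"roll":0,"grip":0},{"slide":[134,0,137],"roll":0,"grip":0},{"slide":[134,0,137],"roll":0,"grip":0},{"slide":[134,0,137],"roll":0,"grip":0}]'
python3 - <<'E'
from bench import *
import cv2,json
o=robot.get_obs(); c=camera_info("wrist"); im=snapshot("wrist")
cv2.imwrite("pics/wrist1.png",im[:,:,::-1]); c["cam_to_world"]=c["cam_to_world"].tolist(); json.dump(c,open("w1.json","w"))
print(o["tool_pos"],o["ee_rot"],o["joint_positions"],c)
E
```

```text
time: 2.48
tool_pos: [0.5495, 0.2866, 0.3331]
ee_rot: [-1.571, 0.001, 0.373]
wrist_force: [0.7, 0.1, -0.1]
width: 0.0941
[0.54949608 0.28655694 0.33305127] [-1.57140717e+00  9.07895740e-04  3.73489366e-01] [ 3.89603503e-01  2.82271706e-01  8.27707624e-01 -6.65868020e-04
  2.03253086e+00  1.58174872e-02] {'fx': 293.90331898217283, 'fy': 293.90331898217283, 'cx': 315.8041914413881, 'cy': 197.49995190040144, 'cam_to_world': [[0.93091866202717, 0.3501372165155745, 0.10389597826802008, 0.5184559650610782], [0.36522646704510053, -0.8926671417120909, -0.2641117223398449, 0.36459073308161033], [0.000269182646687475, 0.28381209226932336, -0.9588798797672267, 0.5444428220871589], [0.0, 0.0, 0.0, 1.0]]}
```

View pics/wrist1.png

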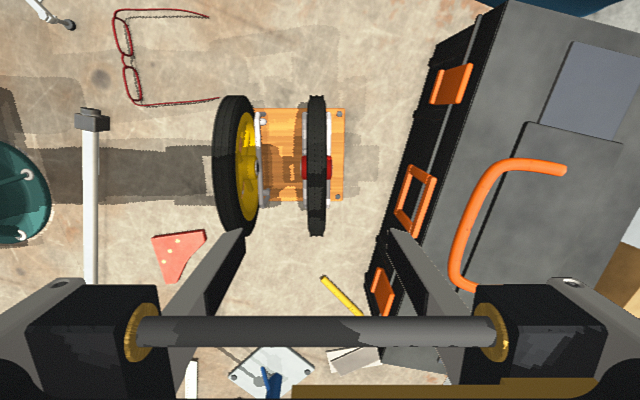

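The wrist view shows the red wheel nearly edge-on. Its tyre spans about u 308–326 and v 95–237, and it lies between the fingers. The yellow wheel is to the left and clear of the fingers. Next I'll solve for its position from the edges.

```bash
python3 - <<'E'
import cv2,json
from h import *
from scipy.optimize import fsolve
np.set_printoptions(precision=4,suppress=True)
im=cv2.imread("pics/wrist1.png"); c=json.load(open("w1.json"))
g=im.max(axis=2)
m=((g<75)).astype(np.uint8)
m[:, :295]=0; m[:,340:]=0
n,l,st,ce=cv2.connectedComponentsWithStats(m); k=1+np.argmax(st[1:,4]); print(st[k])
w=(l==k)
for v in range(95,238,8):
    u=np.where(w[v])[0]; print(v,u.min() if len(u) else 0,u.max() if len(u) else 0,end="; ")
print()
# outline tangents: wheel centre along tool z
yaw=0.3735; X=np.array([np.cos(yaw),np.sin(yaw),0]);Z=np.array([-np.sin(yaw),np.cos(yaw),0])
vs=np.where(w.any(1))[0]; vt,vb=vs.min(),vs.max()+1
for v in (vt,vb):
    o,d=ray("",316,v-.5,c)
    # in-plane (Z,z): signed distance from hub (s,0.116) to ray =0.1
    oz,dz=o@Z,d@Z; n2=np.array([d[2],-dz]); n2/=np.linalg.norm(n2)
    # n2.(s-oz,0.116-o2)=±.1
    for sg in(1,-1): print(v,sg,"s=",(sg*.1-n2[1]*(.116-o[2]))/n2[0]+oz)
# lateral: edge pixels over rows onto crest: use per-row ray hit on near circle approx; use z=.216 near top row
P=np.array([0.5495,0.2866]); print("tcp s",P@Z[:2],"tcp x",P@X[:2])
for v in(150,165,180,195,210):
    u=np.where(w[v])[0]; a=onz("",u.min()-.5,v,.216,c);b=onz("",u.max()+.5,v,.216,c)
    print(v,"x",a@X,b@X,(a@X+b@X)/2,"s",a@Z)
E
```

```text
[ 306   95   21  141 2569]
95 322 322; 103 308 324; 111 307 325; 119 307 325; 127 307 325; 135 307 325; 143 307 325; 151 307 325; 159 307 326; 167 307 326; 175 307 326; 183 307 325; 191 307 325; 199 307 325; 207 307 325; 215 308 325; 223 308 324; 231 310 323; 
95 1 s= 0.07130541229423175
95 -1 s= 0.2715488389333717
236 1 s= -0.14851593141009137
236 -1 s= 0.07016561198721112
tcp s 0.06634108723443259 tcp x 0.6161888266956431
150 x 0.6054979294062526 0.6266304590471826 0.6160641942267175 s 0.10816192374737185
165 x 0.6053528968194999 0.6279230687645087 0.6166379827920043 s 0.09131441914416832
180 x 0.6052035583915667 0.6269634930853368 0.6160835257384518 s 0.0739667326112891
195 x 0.6050497194803242 0.6271375375102041 0.6160936284952641 s 0.05609625382206873
210 x 0.6048911735326438 0.6273169073010679 0.6161040404168558 s 0.0376789888254961
```

```bash
python3 -m creep '[{"slide":[0,0,4],"roll":0,"grip":0},{"slide":[0,40,4],"roll":0,"grip":0},{"slide":[0,75,4],"roll":0,"grip":0},{"slide":[0,100,4],"roll":0,"grip":0},{"slide":[0,118,4],"roll":0,"grip":0},{"slide":[0,128,4],"roll":0,"grip":0},{"slide":[0,134,4],"roll":0,"grip":0},{"slide":[0,136,4],"roll":0,"grip":0},{"slide":[0,136,4],"roll":0,"grip":0},{"slide":[0,136,4],"roll":0,"grip":0},{"slide":[0,136,4],"roll":0,"grip":0}]'
python3 - <<'E'
from bench import *
import cv2
print(robot.get_obs()["tool_pos"])
cv2.imwrite("pics/wrist2.png",snapshot("wrist")[:,:,::-1])
s=snapshot("scene")[200:380,180:380,::-1]; cv2.imwrite("pics/scene2.png",cv2.resize(s,None,fx=3,fy=3))
E
```

```text
time: 3.45
tool_pos: [0.549, 0.2912, 0.1991]
ee_rot: [-1.571, -0.003, 0.374]
wrist_force: [0.3, 0.1, 0.0]
width: 0.0938
[0.54899271 0.29119387 0.19911149]
```

View pics/wrist2.png

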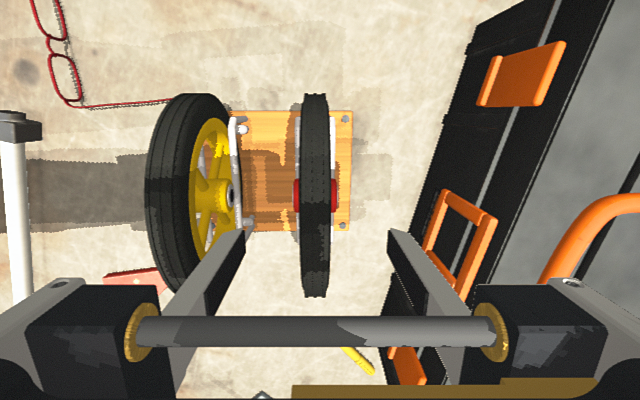

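View pics/scene2.png

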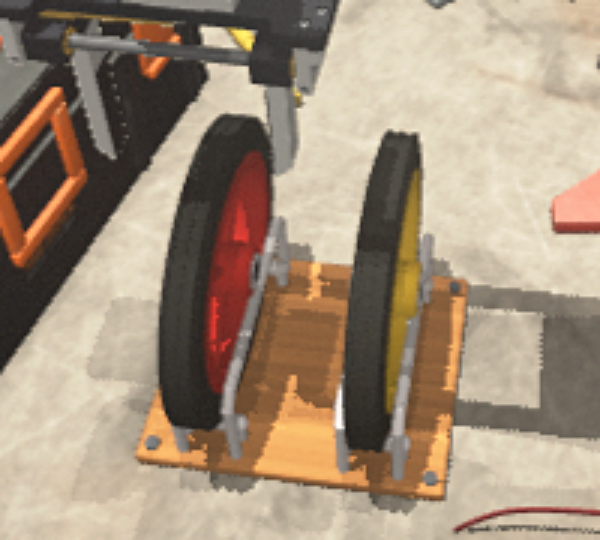

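```bash
python3 - <<'E'
from h import *
def proj(n,p):
    c=camera_info(n);M=np.array(c["cam_to_world"]);q=M[:3,:3].T@(np.array(p)-M[:3,3]);return c["fx"]*q[0]/q[2]+c["cx"],c["fy"]*q[1]/q[2]+c["cy"]
y=.374;X=np.array([np.cos(y),np.sin(y),0]);Z=np.array([-np.sin(y),np.cos(y),0])
T=np.array([.549,.2912,.199])
for k in(-.047,0,.047): print(proj("wrist",T+k*X),proj("scene",T+k*X))
print("crest red",proj("scene",[.5479,.2907,.216]), proj("wrist",[.5479,.2907,.216]))
E
```

```text
(np.float64(255.37982093913516), np.float64(224.46243345950123)) (np.float64(273.0681490743837), np.float64(265.75433924087406))
(np.float64(316.5097809965797), np.float64(224.40034085546898)) (np.float64(248.00402322207952), np.float64(263.00204988158623))
(np.float64(377.5535975577404), np.float64(224.33833575147762)) (np.float64(223.21324876054615), np.float64(260.279777213429))
crest red (np.float64(247.5642961563564), np.float64(257.0819047666537)) (np.float64(314.95670845960956), np.float64(233.3200174980089))
```

The calculated fingertips sit lower than the pictured ones, because the open finger tips curl up and extend as they shut. I'll go down 2 mm more and close.

```bash
python3 -m creep '[{"slide":[-1,2,0],"roll":0,"grip":0},{"slide":[-1,2,0],"roll":0,"grip":0.4},{"slide":[-1,2,0],"roll":0,"grip":0.6},{"slide":[-1,2,0],"roll":0,"grip":1},{"slide":[-1,2,0],"roll":0,"grip":1},{"slide":[-1,2,0],"roll":0,"grip":1},{"slide":[-1,2,0],"roll":0,"grip":1},{"slide":[-1,2,0],"roll":0,"grip":1},{"slide":[-1,2,0],"roll":0,"grip":1},{"slide":[-1,2,0],"roll":0,"grip":1},{"slide":[-1,2,0],"roll":0,"grip":1},{"slide":[-1,2,0],"roll":0,"grip":1}]'
python3 - <<'E'
from bench import *
import cv2
o=robot.get_obs();print(o["tool_pos"],o["wrist_force"],o["wrist_torque"],o["width"])
cv2.imwrite("pics/wrist3.png",snapshot("wrist")[:,:,::-1])
s=snapshot("scene")[200:380,180:380,::-1]; cv2.imwrite("pics/scene3.png",cv2.resize(s,None,fx=3,fy=3))
E
```

```text
time: 4.55
tool_pos: [0.5473, 0.2905, 0.1952]
ee_rot: [-1.571, 0.0, 0.374]
wrist_force: [-0.4, -0.3, 0.1]
width: 0.0243
[0.54729464 0.29053305 0.19523591] [-0.36343838 -0.32766633  0.14512635] [ 0.04448308 -0.02799824 -0.0116096 ] 0.024251054565357595
```

View pics/wrist3.png

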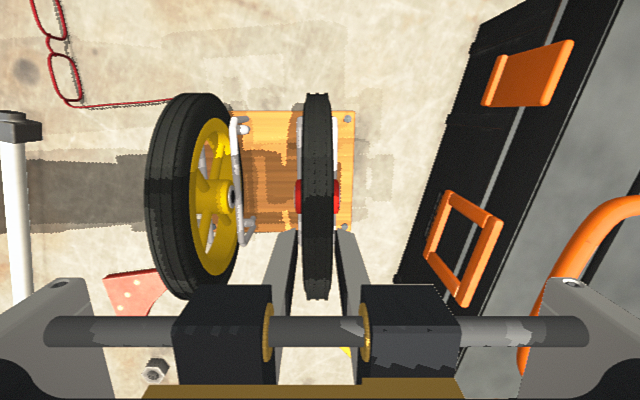

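View pics/scene3.png

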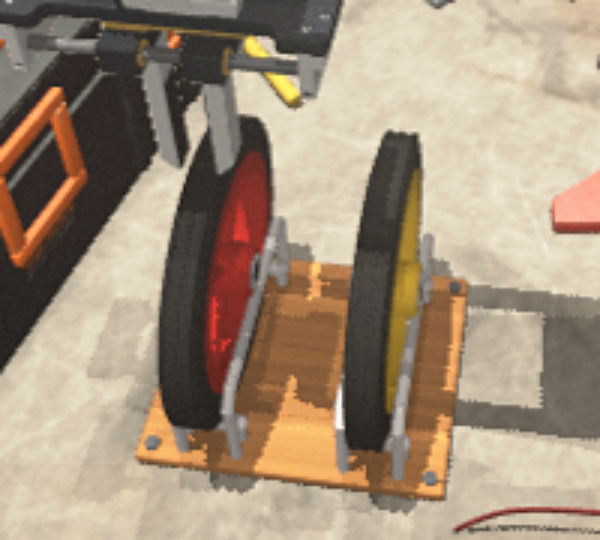

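```bash
python3 - <<'E'
from h import *
import cv2
def proj(n,p):
    c=camera_info(n);M=np.array(c["cam_to_world"]);q=M[:3,:3].T@(np.array(p)-M[:3,3]);return c["fx"]*q[0]/q[2]+c["cx"],c["fy"]*q[1]/q[2]+c["cy"]
y=.374;X=np.array([np.cos(y),np.sin(y),0]);Z=np.array([-np.sin(y),np.cos(y),0])
im=cv2.imread("pics/scene3.png")
H=np.array([.5475,.2905,.116])
for k in(-.012,.012):
    for t in np.arange(0,360,4):
        p=proj("scene",H+k*X+.1*np.cos(np.radians(t))*Z+.1*np.sin(np.radians(t))*np.array([0,0,1]))
        cv2.circle(im,(int((p[0]-180)*3),int((p[1]-200)*3)),1,(255,255,0),-1)
T=np.array([.5473,.2905,.195])
for h,col in((0,(0,255,0)),(.01,(0,255,255)),(.02,(255,0,255))):
    for k in(-.012,-.024,.012,.024):
        for s in(-.008,.008):
            p=proj("scene",T+k*X+s*Z+np.array([0,0,h])); cv2.circle(im,(int((p[0]-180)*3),int((p[1]-200)*3)),2,col,-1)
cv2.imwrite("pics/ov3.png",cv2.resize(im[40:320,100:380],None,fx=2,fy=2))
E
```

```text
(no output)
```

View pics/ov3.png

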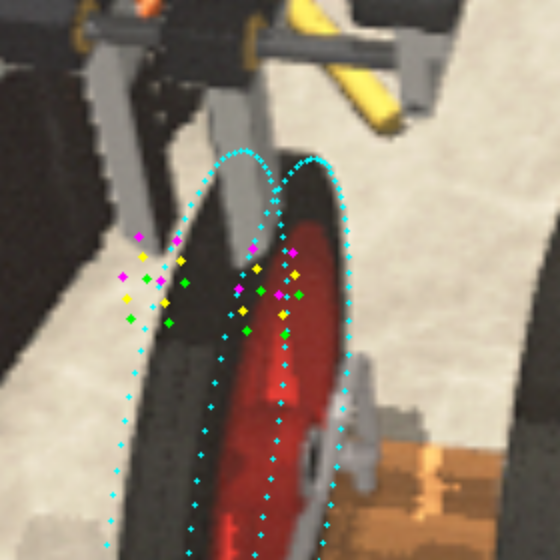

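```bash
python3 - <<'E'
from h import *
import cv2
def proj(n,p):
    c=camera_info(n);M=np.array(c["cam_to_world"]);q=M[:3,:3].T@(np.array(p)-M[:3,3]);return c["fx"]*q[0]/q[2]+c["cx"],c["fy"]*q[1]/q[2]+c["cy"]
y=.374;X=np.array([np.cos(y),np.sin(y),0]);Z=np.array([-np.sin(y),np.cos(y),0])
im=cv2.imread("pics/wrist3.png")
im=cv2.resize(im[180:330,240:400],None,fx=5,fy=4,interpolation=cv2.INTER_CUBIC)
T=np.array([.5473,.2905,.195])
for h,col in((0,(0,255,0)),(.01,(0,255,255)),(.02,(255,0,255))):
    for k in(-.012,-.024,.012,.024):
        for s in(-.008,.008):
            p=proj("wrist",T+k*X+s*Z+np.array([0,0,h])); cv2.circle(im,(int((p[0]-240)*5),int((p[1]-180)*4)),3,col,-1)
p=proj("wrist",[.5475,.2905,.216]);cv2.circle(im,(int((p[0]-240)*5),int((p[1]-180)*4)),4,(255,255,0),-1)
cv2.imwrite("pics/ovw3.png",im)
E
```

```text
(no output)
```

View pics/ovw3.png

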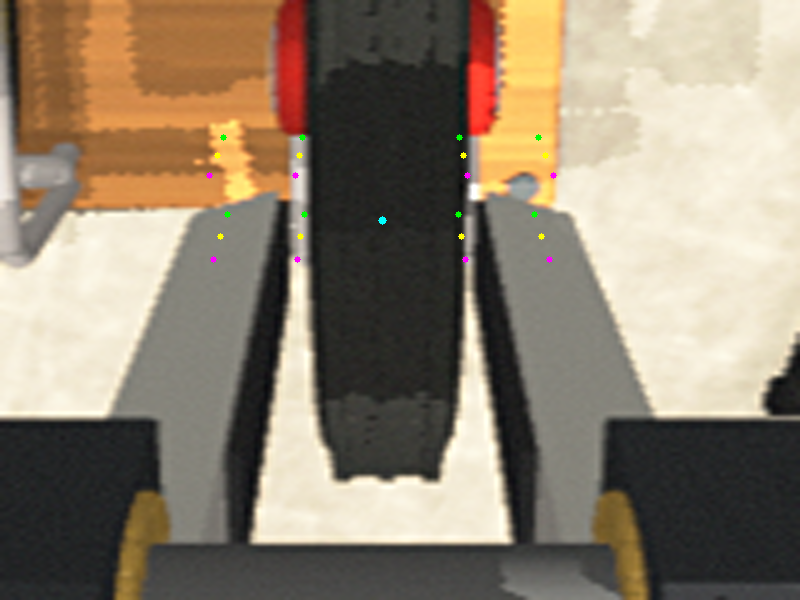

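The pictured finger tips look about 20 mm above the stated TCP, yet the width reads 24.3 mm, which is the tyre's width. A small lift will show whether the grip is real.

```bash
python3 -m creep '[{"slide":[0,-2,0],"roll":0,"grip":1},{"slide":[0,-4,0],"roll":0,"grip":1},{"slide":[0,-6,0],"roll":0,"grip":1},{"slide":[0,-8,0],"roll":0,"grip":1},{"slide":[0,-8,0],"roll":0,"grip":1},{"slide":[0,-8,0],"roll":0,"grip":1}]'
python3 - <<'E'
from bench import *
import cv2,numpy as np
o=robot.get_obs();print(o["tool_pos"],o["wrist_force"],o["wrist_torque"],o["width"])
a=snapshot("wrist")[180:330,240:400,::-1]
b=snapshot("scene")[205:295,205:325,::-1]
cv2.imwrite("pics/w4.png",cv2.resize(a,None,fx=4,fy=4,interpolation=cv2.INTER_CUBIC)); cv2.imwrite("pics/s4.png",cv2.resize(b,None,fx=6,fy=6,interpolation=cv2.INTER_CUBIC))
E
```

```text
time: 5.15
tool_pos: [0.5474, 0.2906, 0.2036]
ee_rot: [-1.571, -0.001, 0.374]
wrist_force: [0.3, 0.7, -0.3]
width: 0.0003
[0.54744153 0.29060479 0.20361774] [ 0.27033893  0.71009964 -0.32849101] [-0.0467782  -0.08257046  0.00395835] 0.0002765350593130842
```

View pics/w4.png

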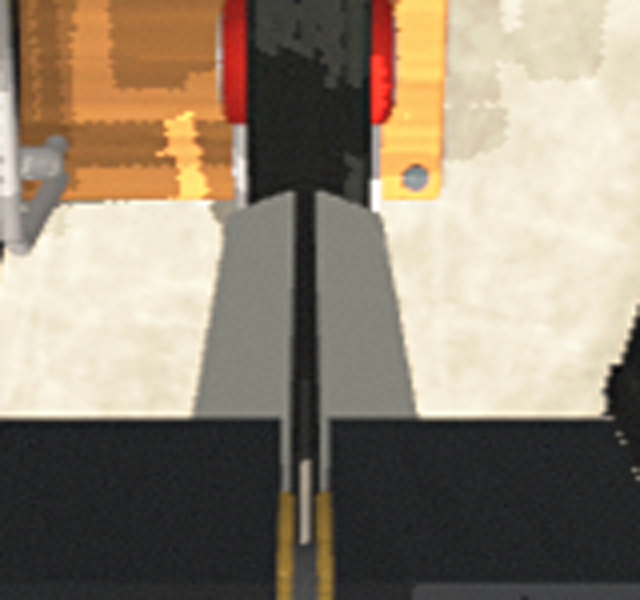

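View pics/s4.png

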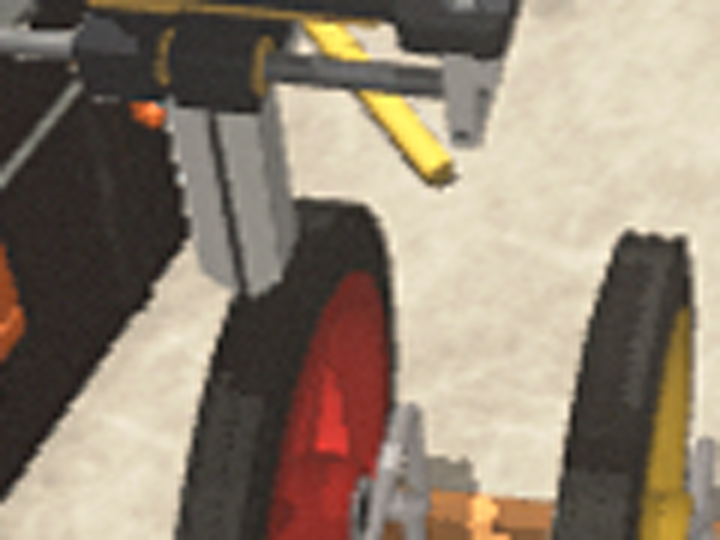

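The fingers shut to 0 above the tyre, so it was never gripped; the 24 mm reading was a closing fingers coincidence. The wheel still stands in the rack. Now that the fingers are shut, I'll triangulate the real tip against the reported TCP.

```bash
python3 - <<'E'
from h import *
from bench import robot
np.set_printoptions(precision=4,suppress=True)
def proj(n,p):
    c=camera_info(n);M=np.array(c["cam_to_world"]);q=M[:3,:3].T@(np.array(p)-M[:3,3]);return c["fx"]*q[0]/q[2]+c["cx"],c["fy"]*q[1]/q[2]+c["cy"]
print(robot.get_obs()["tool_pos"], robot.get_obs()["width"])
w=("wrist",240+304/4-.5,180+192/4-.5); s=("scene",205+243/6-.5,205+293/6-.5)
print(tri(w,s))
T=robot.get_obs()["tool_pos"]
y=.374;Z=np.array([-np.sin(y),np.cos(y),0])
for h in(0,.01,.02,.03):
  for k in (-.008,0,.008): print(h,k,np.array(proj("wrist",T+k*Z+[0,0,h]))-np.array(w[1:]),np.array(proj("scene",T+k*Z+[0,0,h]))-np.array(s[1:]))
c=camera_info("wrist");M=np.array(c["cam_to_world"]);print("cam in tool", (M[:3,3]-T)@Z, M[2,3]-T[2])
E
```

```text
[0.5473 0.2905 0.2032] 0.0004551735378257689
(array([0.542 , 0.3017, 0.2408]), [np.float64(0.00042420007549203906), np.float64(0.0004242000754919591)])
0 -0.008 [0.7203 6.2186] [4.8931 4.9453]
0 0 [ 0.7272 -3.3729] [3.7193 8.3283]
0 0.008 [  0.7342 -13.1583] [ 2.5251 11.77  ]
0.01 -0.008 [ 0.7535 11.6018] [4.2714 1.431 ]
0.01 0 [0.7611 1.6425] [3.0809 4.8161]
0.01 0.008 [ 0.7687 -8.527 ] [1.8695 8.2604]
0.02 -0.008 [ 0.7898 17.4775] [ 3.6377 -2.1512]
0.02 0 [0.798  7.1219] [2.43   1.2355]
0.02 0.008 [ 0.8065 -3.4626] [1.2011 4.682 ]
0.03 -0.008 [ 0.8294 23.9167] [ 2.9916 -5.803 ]
0.03 0 [ 0.8386 13.1327] [ 1.7664 -2.4154]
0.03 0.008 [0.8479 2.0987] [0.5193 1.0326]
cam in tool 0.08386543758482583 0.2114355692642339
```

The two-view triangulation (ray gap 0.4 mm) puts the real finger tips about 25–35 mm above the reported TCP. That matches the failed grasp at TCP z 0.195. To hold the top ~20 mm I'll open, descend to TCP z of about 0.170, and look.

```bash
python3 -m creep '[{"slide":[0,0,0],"roll":0,"grip":0},{"slide":[0,0,0],"roll":0,"grip":0},{"slide":[0,0,0],"roll":0,"grip":0},{"slide":[0,0,0],"roll":0,"grip":0},{"slide":[0,0,0],"roll":0,"grip":0},{"slide":[0,0,0],"roll":0,"grip":0},{"slide":[0,0,0],"roll":0,"grip":0},{"slide":[0,0,0],"roll":0,"grip":0},{"slide":[0,0,0],"roll":0,"grip":0},{"slide":[0,0,0],"roll":0,"grip":0},{"slide":[0,0,0],"roll":0,"grip":0}]'
python3 -m creep '[{"slide":[0,10,0],"roll":0,"grip":0},{"slide":[0,18,0],"roll":0,"grip":0},{"slide":[0,24,0],"roll":0,"grip":0},{"slide":[0,29,0],"roll":0,"grip":0},{"slide":[0,33,0],"roll":0,"grip":0},{"slide":[0,33,0],"roll":0,"grip":0},{"slide":[0,33,0],"roll":0,"grip":0}]'
python3 - <<'E'
from bench import *
import cv2,numpy as np
o=robot.get_obs();print(o["tool_pos"],o["wrist_force"],o["width"])
a=snapshot("wrist")[180:330,240:400,::-1]
b=snapshot("scene")[205:295,205:325,::-1]
cv2.imwrite("pics/w5.png",cv2.resize(a,None,fx=4,fy=4,interpolation=cv2.INTER_CUBIC)); cv2.imwrite("pics/s5.png",cv2.resize(b,None,fx=6,fy=6,interpolation=cv2.INTER_CUBIC))
E
```

```text
time: 6.17
tool_pos: [0.5473, 0.2906, 0.2033]
ee_rot: [-1.571, -0.0, 0.374]
wrist_force: [-0.0, -0.2, -1.0]
width: 0.0705
time: 6.75
tool_pos: [0.5471, 0.2905, 0.1698]
ee_rot: [-1.571, 0.001, 0.374]
wrist_force: [0.8, -0.5, -0.4]
width: 0.0938
[0.54711427 0.29049431 0.16981994] [ 0.77563549 -0.48761369 -0.36641956] 0.09381823555808545
```

View pics/s5.png

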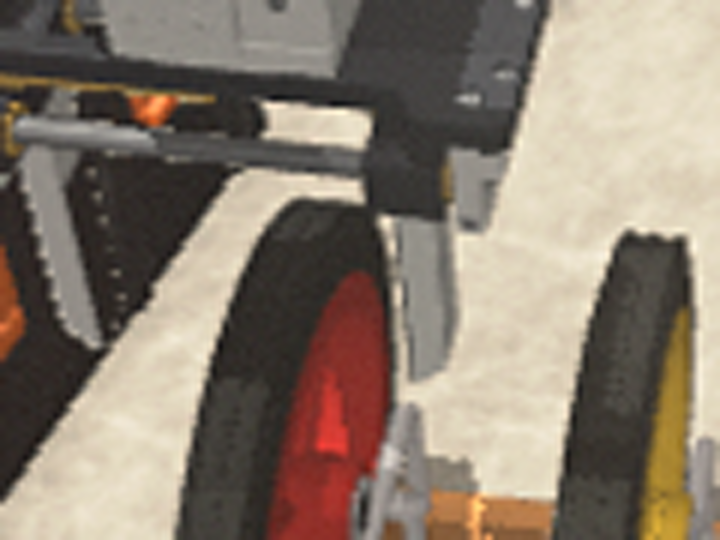

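View pics/w5.png

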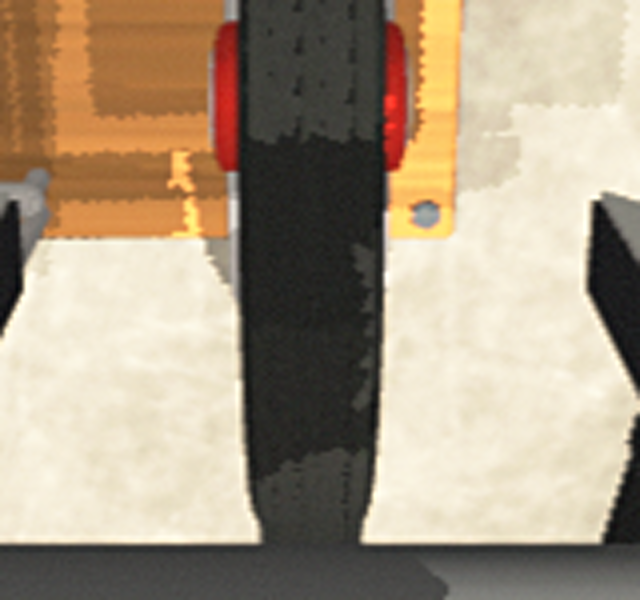

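```bash
python3 - <<'E'
from h import *
from bench import robot
np.set_printoptions(precision=4,suppress=True)
c=camera_info("wrist");M=np.array(c["cam_to_world"]);T=robot.get_obs()["tool_pos"]
y=.374;X=np.array([np.cos(y),np.sin(y),0]);Z=np.array([-np.sin(y),np.cos(y),0])
for v in(229.5,252):
  for u in(244.5,387):
    for d in (.0938*c["fx"]/142.5,):
      p=M[:3,:3]@np.array([(u-c["cx"])/c["fx"]*d,(v-c["cy"])/c["fy"]*d,d])+M[:3,3]-T
      print(v,u,d,"tool x,z,up",p@X,p@Z,p[2])
E
```

```text
229.5 244.5 0.19346057067037062 tool x,z,up -0.047319507644055965 0.008833629799381048 0.031792256234056654
229.5 387 0.19346057067037062 tool x,z,up 0.04648029808579016 0.00885819981166661 0.031981574372687116
252 244.5 0.19346057067037062 tool x,z,up -0.04732425559431204 -0.005370131165133122 0.035988068631030906
252 387 0.19346057067037062 tool x,z,up 0.046475550135534074 -0.005345561152847612 0.03617738676966137
```

The pad tips come out about 30–33 mm above the reported TCP, so they are now at about z 0.201. I'll go down 4 mm and close, allowing enough time.

```bash
python3 -m creep '[{"slide":[0,4,0],"roll":0,"grip":0},{"slide":[0,4,0],"roll":0,"grip":1},{"slide":[0,4,0],"roll":0,"grip":1},{"slide":[0,4,0],"roll":0,"grip":1},{"slide":[0,4,0],"roll":0,"grip":1},{"slide":[0,4,0],"roll":0,"grip":1},{"slide":[0,4,0],"roll":0,"grip":1},{"slide":[0,4,0],"roll":0,"grip":1},{"slide":[0,4,0],"roll":0,"grip":1},{"slide":[0,4,0],"roll":0,"grip":1},{"slide":[0,4,0],"roll":0,"grip":1},{"slide":[0,4,0],"roll":0,"grip":1},{"slide":[0,4,0],"roll":0,"grip":1},{"slide":[0,4,0],"roll":0,"grip":1},{"slide":[0,4,0],"roll":0,"grip":1},{"slide":[0,4,0],"roll":0,"grip":1},{"slide":[0,4,0],"roll":0,"grip":1}]'
python3 - <<'E'
from bench import *
import cv2,numpy as np
o=robot.get_obs();print(o["tool_pos"],o["wrist_force"],o["wrist_torque"],o["width"])
a=snapshot("wrist")[180:330,240:400,::-1]
b=snapshot("scene")[205:295,205:325,::-1]
cv2.imwrite("pics/w6.png",cv2.resize(a,None,fx=4,fy=4,interpolation=cv2.INTER_CUBIC)); cv2.imwrite("pics/s6.png",cv2.resize(b,None,fx=6,fy=6,interpolation=cv2.INTER_CUBIC))
E
```

```text
time: 8.27
tool_pos: [0.5474, 0.2906, 0.1662]
ee_rot: [-1.571, -0.0, 0.374]
wrist_force: [0.5, 0.1, -0.3]
width: 0.0241
[0.54737391 0.29059074 0.16624677] [ 0.47938574  0.12762039 -0.32671709] [-0.00851762 -0.27442518 -0.06788572] 0.024094179922204532
```

View pics/s6.png

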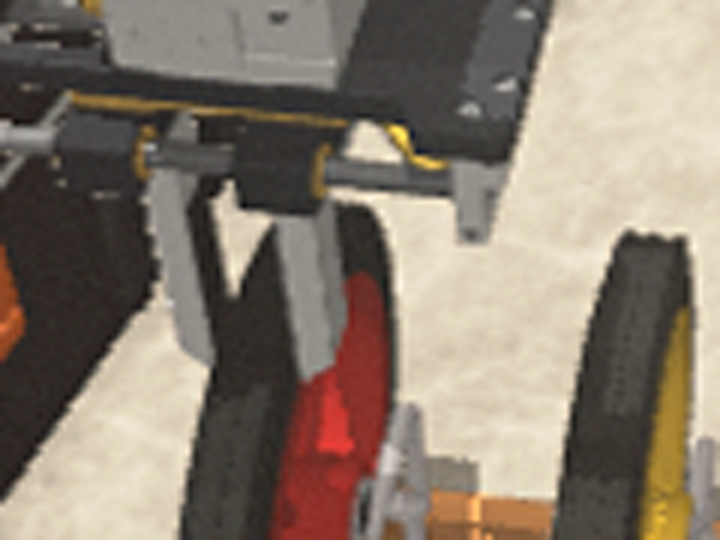

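View pics/w6.png

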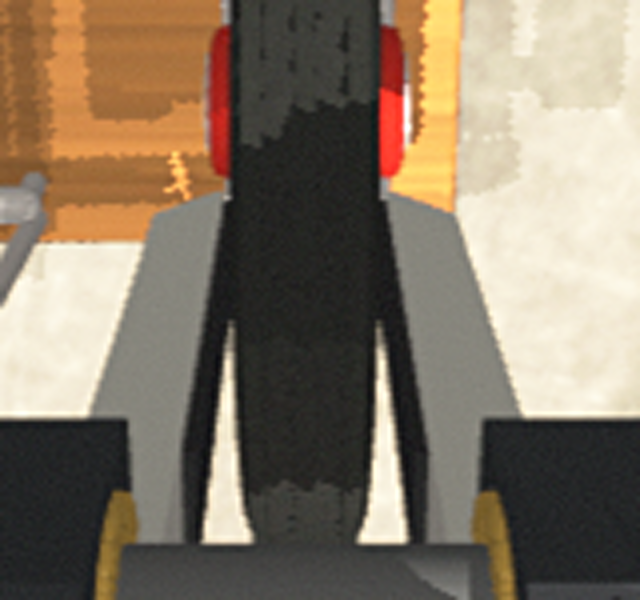

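The grip is now real: width holds at 24.1 mm and both pads straddle the tyre top. With the top at 0.216, the hub is 50 mm below the TCP. I'll lift straight up and check the weight.

```bash
python3 -m creep '[{"slide":[0,-2,0],"roll":0,"grip":1},{"slide":[0,-6,0],"roll":0,"grip":1},{"slide":[0,-12,0],"roll":0,"grip":1},{"slide":[0,-20,0],"roll":0,"grip":1},{"slide":[0,-30,0],"roll":0,"grip":1},{"slide":[0,-45,0],"roll":0,"grip":1},{"slide":[0,-60,0],"roll":0,"grip":1},{"slide":[0,-75,0],"roll":0,"grip":1},{"slide":[0,-90,0],"roll":0,"grip":1},{"slide":[0,-105,0],"roll":0,"grip":1},{"slide":[0,-120,0],"roll":0,"grip":1},{"slide":[0,-132,0],"roll":0,"grip":1},{"slide":[0,-142,0],"roll":0,"grip":1},{"slide":[0,-148,0],"roll":0,"grip":1},{"slide":[0,-150,0],"roll":0,"grip":1},{"slide":[0,-150,0],"roll":0,"grip":1}]'
python3 - <<'E'
from bench import *
import cv2,numpy as np
o=robot.get_obs();print(o["tool_pos"],o["wrist_force"],o["wrist_torque"],o["width"])
b=snapshot("scene")[150:350,150:400,::-1]
cv2.imwrite("pics/s7.png",cv2.resize(b,None,fx=3,fy=3,interpolation=cv2.INTER_CUBIC))
E
```

```text
time: 9.7
tool_pos: [0.5475, 0.2906, 0.3173]
ee_rot: [-1.571, -0.002, 0.374]
wrist_force: [0.1, 1.5, -5.6]
width: 0.0238
[0.54750669 0.29062858 0.31726355] [ 0.07479079  1.46064997 -5.58089742] [-0.05373709 -0.08374364  0.01419915] 0.02381199674142616
```

View pics/s7.png

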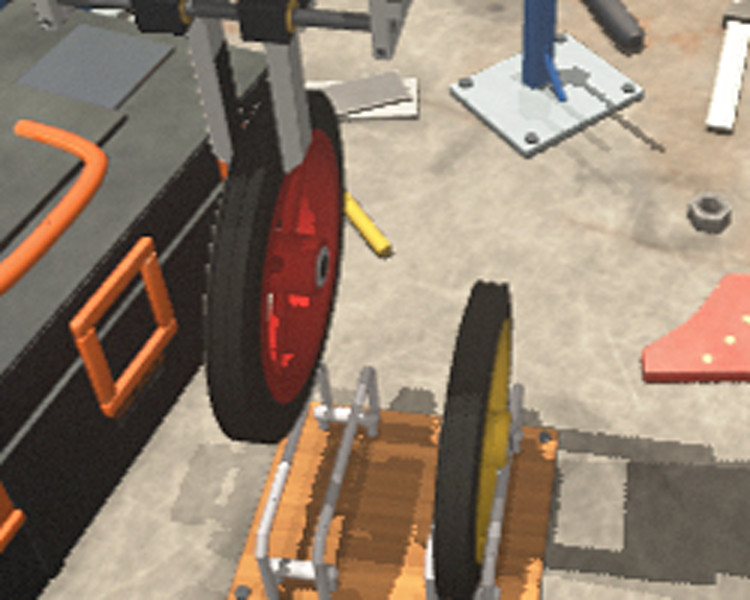

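The lift is good: about 5.6 N hanging (roughly 0.57 kg), the rim is below the pads, and the yellow wheel is still standing. Next I'll slide out along the wheel plane, then swing over to a point in front of the hook's free end.

```bash
python3 -m creep '[{"slide":[0,0,-8],"roll":0,"grip":1},{"slide":[0,0,-24],"roll":0,"grip":1},{"slide":[0,0,-48],"roll":0,"grip":1},{"slide":[0,0,-74],"roll":0,"grip":1},{"slide":[0,0,-100],"roll":0,"grip":1},{"slide":[0,0,-126],"roll":0,"grip":1},{"slide":[0,0,-152],"roll":0,"grip":1},{"slide":[-6,0,-176],"roll":1,"grip":1},{"slide":[-18,0,-198],"roll":3,"grip":1},{"slide":[-36,0,-218],"roll":7,"grip":1},{"slide":[-56,0,-236],"roll":11,"grip":1},{"slide":[-77,0,-253],"roll":15,"grip":1},{"slide":[-98,0,-269],"roll":19,"grip":1},{"slide":[-119,0,-285],"roll":23,"grip":1},{"slide":[-140,0,-301],"roll":27,"grip":1},{"slide":[-161,0,-317],"roll":31,"grip":1},{"slide":[-182,0,-333],"roll":35,"grip":1},{"slide":[-203,0,-348],"roll":39,"grip":1},{"slide":[-220,0,-361],"roll":42,"grip":1},{"slide":[-230,0,-369],"roll":44,"grip":1}]'

```

```text
time: 11.42
tool_pos: [0.4659, -0.1393, 0.3157]
ee_rot: [-1.573, 0.001, -0.4]
wrist_force: [-0.0, 1.2, -5.8]
width: 0.0238
```

```bash
python3 -m creep '[{"slide":[0,0,0],"roll":1,"grip":1},{"slide":[0,0,0],"roll":1,"grip":1},{"slide":[0,0,0],"roll":1,"grip":1},{"slide":[0,0,0],"roll":1,"grip":1}]'
python3 - <<'E'
from bench import *
import cv2,json
o=robot.get_obs();print(o["tool_pos"],o["ee_rot"],o["joint_positions"])
c=camera_info("wrist");c["cam_to_world"]=c["cam_to_world"].tolist(); json.dump(c,open("w8.json","w"))
for n in("wrist","top","scene"): cv2.imwrite(f"pics/{n}8.png",snapshot(n)[:,:,::-1])
E
```

```text
time: 11.75
tool_pos: [0.4683, -0.1362, 0.3159]
ee_rot: [-1.57, 0.001, -0.41]
wrist_force: [0.5, -0.2, -5.6]
width: 0.0238
[ 0.46827556 -0.13616623  0.31593774] [-1.57039546e+00  5.45494121e-04 -4.09652608e-01] [-3.99623957e-01 -3.53715368e-02  1.21502165e+00  4.39615328e-04
  1.96248395e+00  1.01964727e-02]
```

View pics/wrist8.png

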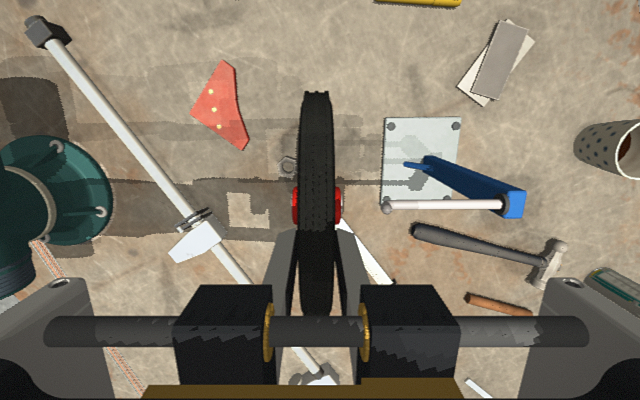

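View pics/top8.png

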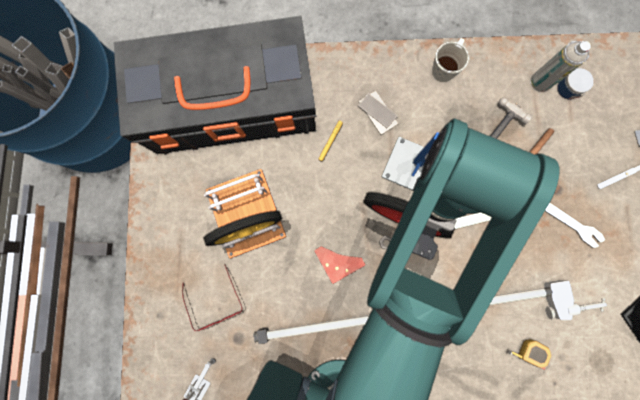

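View pics/scene8.png

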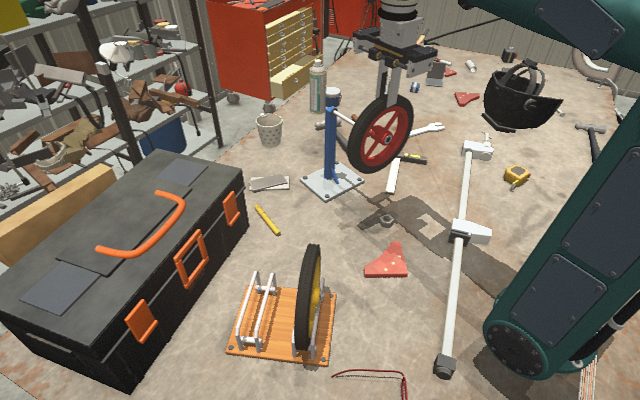

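The wheel is held in front of the hook. In the wrist view the hook runs from its tip at about (386,207) to the post at about (505,205), almost parallel to the jaws. I'll measure it from this view.

```bash
python3 - <<'E'
import cv2,json
from h import *
np.set_printoptions(precision=4,suppress=True)
im=cv2.imread("pics/wrist8.png"); c=json.load(open("w8.json"))
cv2.imwrite("pics/z8.png",cv2.resize(im[170:240,360:540],None,fx=4.4,fy=4.4,interpolation=cv2.INTER_CUBIC))
hsv=cv2.cvtColor(im,cv2.COLOR_BGR2HSV)
T=np.array([.46828,-.13617]);y=-.4097;X=np.array([np.cos(y),np.sin(y)]);Z=np.array([-np.sin(y),np.cos(y)])
for u in (395,410,430,450,470,490):
    col=im[195:220,u].astype(int); 
    w=np.where((col.min(axis=1)>170))[0]+195
    if len(w):
        v=(w.min()+w.max())/2; p=onz("",u,v,.245,c)[:2]; print(u,w.min(),w.max(),"rel x,z",(p-T)@X,(p-T)@Z)
t=onz("",386,207,.262,c)[:2]; print("tip",t,(t-T)@X,(t-T)@Z)
e=onz("",501,204,.245,c)[:2]; print("end",e,(e-T)@X,(e-T)@Z)
for nm,p in(("tip0",(.529,-.1685)),("seat0",(.584,-.1925)),("base0",(.636,-.2147))): q=np.array(p)-T;print(nm,q@X,q@Z)
E
```

```text
395 195 208 rel x,z 0.07872254499028317 -0.004142318870610697
410 195 208 rel x,z 0.09380453294564163 -0.004134009573758659
430 195 208 rel x,z 0.11391287892115991 -0.00412293104641804
450 195 208 rel x,z 0.1340201149257389 -0.004111853130606735
470 201 208 rel x,z 0.15459656207922529 -0.007267116185543075
490 201 208 rel x,z 0.17476237511334153 -0.0072559183403194975
tip [ 0.5269 -0.1664] 0.06579950239990953 -0.004364189306945918
end [ 0.636  -0.2163] 0.1857587671932314 -0.00672073833419525
tip0 0.06857297876198559 -0.005467529945805526
seat0 0.12858121897214073 -0.00557291913079633
base0 0.18512073657641995 -0.005222278181382969
```

View pics/z8.png

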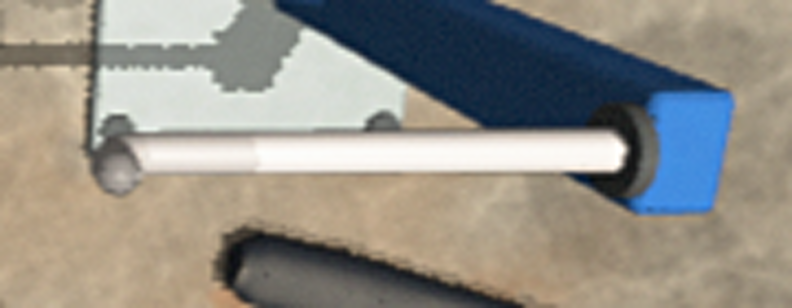

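```bash
python3 - <<'E'
import cv2
from h import *
np.set_printoptions(precision=4,suppress=True)
im=cv2.imread("pics/scene8.png"); cv2.imwrite("pics/z8s.png",cv2.resize(im[60:190,320:430],None,fx=5,fy=4.5,interpolation=cv2.INTER_CUBIC))
hsv=cv2.cvtColor(im,cv2.COLOR_BGR2HSV)
m=(((hsv[...,0]<8)|(hsv[...,0]>172))&(hsv[...,1]>120)).astype(np.uint8); m[:90]=0;m[180:]=0;m[:,:345]=0;m[:,420:]=0
n,l,s,ce=cv2.connectedComponentsWithStats(m);k=1+np.argmax(s[1:,4]);
cn,_=cv2.findContours((l==k).astype(np.uint8),cv2.RETR_EXTERNAL,cv2.CHAIN_APPROX_NONE);cn=max(cn,key=len)
e=cv2.fitEllipse(cn);print(s[k],e)
# ellipse centre on rim face plane at -X side (hub-.012X)
y=-.4097;X=np.array([np.cos(y),np.sin(y),0]);T=np.array([.46828,-.13617,.3159])
for off,uv in ((-.012,e[0]),(-.022,(388,139))):
    o,d=ray("scene",*uv); t=((T+off*X-o)@X)/(d@X); p=o+d*t; print(off,p,p-T-off*X)
E
```

```text
[ 360  106   49   60 1371] ((383.9636535644531, 135.5792236328125), (35.94675827026367, 66.42078399658203), 32.5434455871582)
-0.012 [ 0.458  -0.1297  0.2716] [ 0.0008  0.0017 -0.0443]
-0.022 [ 0.4471 -0.1298  0.2655] [-0.001  -0.0024 -0.0504]
```

View pics/z8s.png

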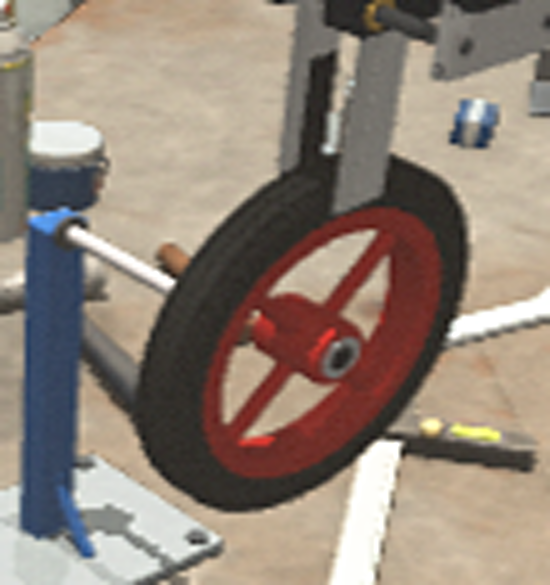

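The hub measures 50 mm below the TCP, as expected, and the spokes leave the upper space open. The arm is 6 mm to tool -z, and the seat is about 128 mm ahead. I'll lower to TCP z 0.260 and shift sideways, then check before threading.

```bash
python3 -m creep '[{"slide":[0,6,-1],"roll":0,"grip":1},{"slide":[0,18,-3],"roll":0,"grip":1},{"slide":[0,32,-5],"roll":0,"grip":1},{"slide":[0,44,-6],"roll":0,"grip":1},{"slide":[0,52,-6],"roll":0,"grip":1},{"slide":[0,56,-6],"roll":0,"grip":1},{"slide":[0,56,-6],"roll":0,"grip":1},{"slide":[0,56,-6],"roll":0,"grip":1},{"slide":[0,56,-6],"roll":0,"grip":1}]'
python3 - <<'E'
from bench import *
import cv2,json
o=robot.get_obs();print(o["tool_pos"],o["ee_rot"],o["wrist_force"])
c=camera_info("wrist");c["cam_to_world"]=c["cam_to_world"].tolist(); json.dump(c,open("w9.json","w"))
a=snapshot("wrist");cv2.imwrite("pics/w9full.png",a[:,:,::-1])
b=snapshot("scene")[::,:,::-1];cv2.imwrite("pics/s9full.png",b)
cv2.imwrite("pics/z9s.png",cv2.resize(b[80:200,310:430],None,fx=5,fy=5,interpolation=cv2.INTER_CUBIC))
E
```

```text
time: 12.65
tool_pos: [0.466, -0.1425, 0.2612]
ee_rot: [-1.571, -0.002, -0.411]
wrist_force: [0.9, 0.2, -5.9]
width: 0.0239
[ 0.46598504 -0.14253404  0.26124475] [-1.57085685 -0.0018254  -0.41126853] [ 0.87058604  0.15048024 -5.93392393]
```

View pics/w9full.png

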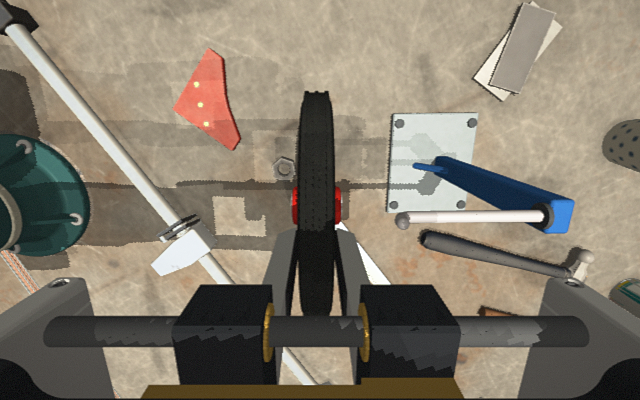

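View pics/z9s.png

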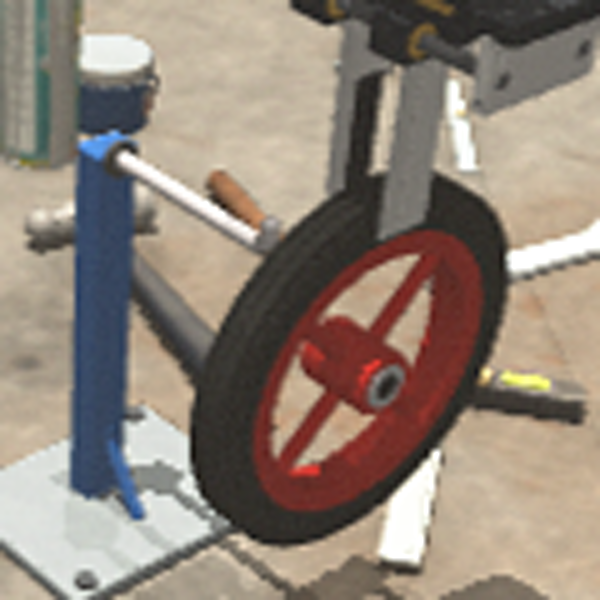

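```bash
python3 - <<'E'
import cv2,json
from h import *
np.set_printoptions(precision=4,suppress=True)
im=cv2.imread("pics/w9full.png"); c=json.load(open("w9.json"))
T=np.array([.466,-.1425]);y=-.4113;X=np.array([np.cos(y),np.sin(y)]);Z=np.array([-np.sin(y),np.cos(y)])
for u in (480,495,510,525):
    col=im[205:230,u].astype(int); w=np.where(col.min(axis=1)>150)[0]+205
    v=(w.min()+w.max())/2; p=onz("",u,v,.245,c)[:2]; print(u,w.min(),w.max(),"rel",(p-T)@X,(p-T)@Z)
for nm,u,v,z in(("tip",402,221,.262),("post",552,215,.25)):
    p=onz("",u,v,z,c)[:2]; print(nm,(p-T)@X,(p-T)@Z,p)
# hub from scene
o,d=ray("scene",310+383/5,80+385/5); X3=np.append(X,0);T3=np.array([.466,-.1425,.2612]);t=((T3-.022*X3-o)@X3)/(d@X3);print("hub",o+d*t-T3+.022*X3)
# hook tip top from scene: with known xy
print("tip scene z", tri(("scene",310+264/5,80+228/5),("wrist",402,221)))
E
```

```text
480 212 222 rel 0.13456578606949562 -0.0007245530848963607
495 212 221 rel 0.1468757789519792 -0.00029050226717815367
510 212 221 rel 0.15925787407218808 -0.00029470495095356954
525 211 221 rel 0.1715541697128628 0.00013904164964831533
tip 0.06513306339804029 0.002303675730317109 [ 0.5266 -0.1664]
post 0.1893608108408598 0.002810968818693341 [ 0.6407 -0.2156]
hub [-0.0005 -0.0012 -0.0502]
tip scene z (array([ 0.5279, -0.168 ,  0.2582]), [np.float64(0.0007989465459840074), np.float64(0.0007989465459840699)])
```

The lateral offset is under 2 mm, the hub is at z 0.211 (53 mm below the tip), and the seat is 127 mm ahead. I'll thread it, first until the tyre is past the tip.

```bash
python3 -m creep '[{"slide":[5,0,0],"roll":0,"grip":1},{"slide":[12,0,0],"roll":0,"grip":1},{"slide":[20,0,0],"roll":0,"grip":1},{"slide":[28,0,0],"roll":0,"grip":1},{"slide":[36,0,0],"roll":0,"grip":1},{"slide":[44,0,0],"roll":0,"grip":1},{"slide":[50,0,0],"roll":0,"grip":1},{"slide":[54,0,0],"roll":0,"grip":1},{"slide":[55,0,0],"roll":0,"grip":1},{"slide":[55,0,0],"roll":0,"grip":1}]'
python3 - <<'E'
from bench import *
import cv2
o=robot.get_obs();print(o["tool_pos"],o["ee_rot"],o["wrist_force"])
cv2.imwrite("pics/w10.png",snapshot("wrist")[:,:,::-1])
b=snapshot("scene")[:,:,::-1]
cv2.imwrite("pics/z10s.png",cv2.resize(b[70:190,300:420],None,fx=5,fy=5,interpolation=cv2.INTER_CUBIC))
E
```

```text
time: 13.58
tool_pos: [0.5161, -0.1645, 0.26]
ee_rot: [-1.571, 0.001, -0.412]
wrist_force: [-0.8, -0.1, -5.8]
width: 0.0238
[ 0.51611    -0.16454694  0.26003132] [-1.57088327e+00  6.58417716e-04 -4.11527042e-01] [-0.81596463 -0.0582138  -5.84855365]
```

View pics/z10s.png

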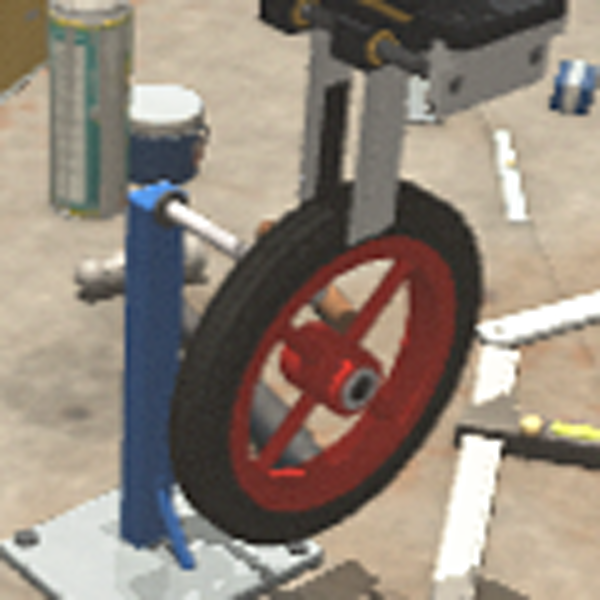

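View pics/w10.png

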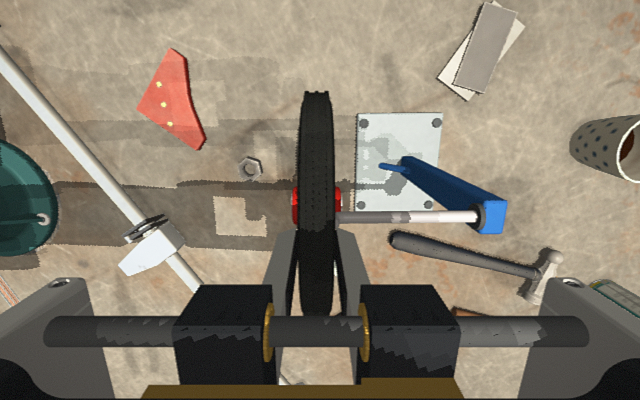

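There is no contact force, and the tip is entering under the rim. Continuing 72 mm to the seat.

```bash
python3 -m creep '[{"slide":[4,0,0],"roll":0,"grip":1},{"slide":[10,0,0],"roll":0,"grip":1},{"slide":[17,0,0],"roll":0,"grip":1},{"slide":[25,0,0],"roll":0,"grip":1},{"slide":[33,0,0],"roll":0,"grip":1},{"slide":[41,0,0],"roll":0,"grip":1},{"slide":[49,0,0],"roll":0,"grip":1},{"slide":[57,0,0],"roll":0,"grip":1},{"slide":[64,0,0],"roll":0,"grip":1},{"slide":[69,0,0],"roll":0,"grip":1},{"slide":[72,0,0],"roll":0,"grip":1},{"slide":[72,0,0],"roll":0,"grip":1},{"slide":[72,0,0],"roll":0,"grip":1}]'
python3 - <<'E'
from bench import *
import cv2
o=robot.get_obs();print(o["tool_pos"],o["ee_rot"],o["wrist_force"],o["wrist_torque"])
cv2.imwrite("pics/w11.png",snapshot("wrist")[:,:,::-1])
b=snapshot("scene")[:,:,::-1]
cv2.imwrite("pics/z11s.png",cv2.resize(b[60:180,290:410],None,fx=5,fy=5,interpolation=cv2.INTER_CUBIC))
E
```

```text
time: 14.77
tool_pos: [0.5819, -0.1932, 0.2602]
ee_rot: [-1.571, 0.0, -0.412]
wrist_force: [-0.6, 0.5, -5.7]
width: 0.0236
[ 0.58188019 -0.19324283  0.26020406] [-1.57090763e+00  4.99010221e-04 -4.11539691e-01] [-0.6388083   0.50622014 -5.66889331] [-0.0222723  -0.06450428 -0.04221814]
```

View pics/z11s.png

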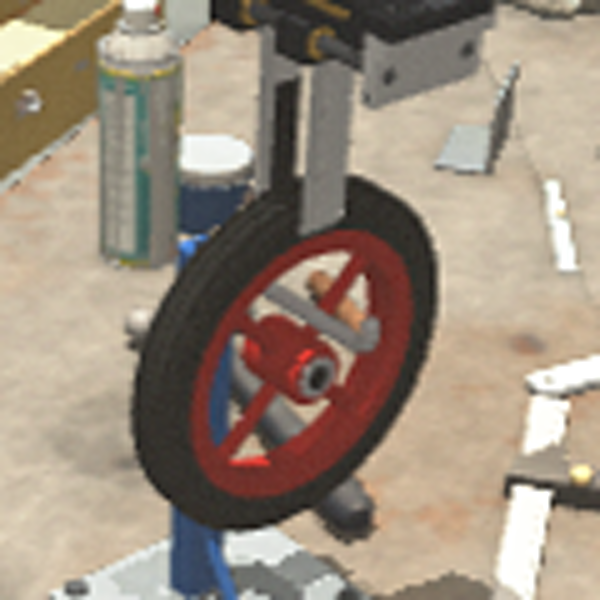

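View pics/w11.png

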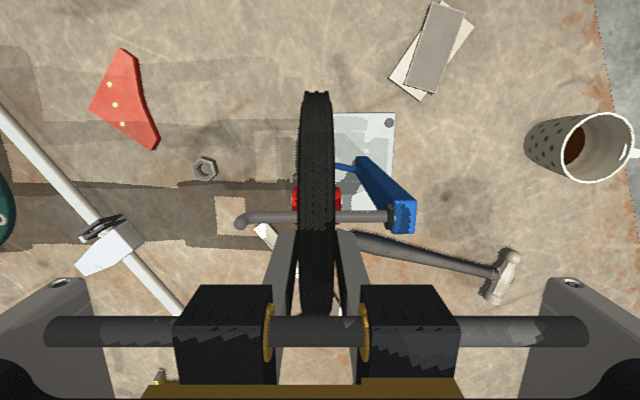

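The wheel is threaded: tip at u=240, post at u=393, and wheel at u=316, so it is centred. Next I'll lower it onto the arm, about 26 mm, watching the force.

```bash
python3 -m creep '[{"slide":[0,4,0],"roll":0,"grip":1},{"slide":[0,9,0],"roll":0,"grip":1},{"slide":[0,14,0],"roll":0,"grip":1},{"slide":[0,18,0],"roll":0,"grip":1},{"slide":[0,21,0],"roll":0,"grip":1},{"slide":[0,23,0],"roll":0,"grip":1},{"slide":[0,23,0],"roll":0,"grip":1},{"slide":[0,23,0],"roll":0,"grip":1}]'
python3 -m creep '[{"slide":[0,1,0],"roll":0,"grip":1},{"slide":[0,1,0],"roll":0,"grip":1},{"slide":[0,1,0],"roll":0,"grip":1}]'
```

```text
time: 15.53
tool_pos: [0.5819, -0.1933, 0.2372]
ee_rot: [-1.571, 0.0, -0.412]
wrist_force: [-0.2, -0.0, -5.4]
width: 0.0238
time: 15.78
tool_pos: [0.582, -0.1933, 0.2365]
ee_rot: [-1.571, -0.0, -0.411]
wrist_force: [0.4, -0.2, -6.2]
width: 0.0238
```

```bash
python3 -m creep '[{"slide":[0,1,0],"roll":0,"grip":1},{"slide":[0,1,0],"roll":0,"grip":1},{"slide":[0,1,0],"roll":0,"grip":1}]'
python3 -m creep '[{"slide":[0,1,0],"roll":0,"grip":1},{"slide":[0,1,0],"roll":0,"grip":1},{"slide":[0,1,0],"roll":0,"grip":1}]'
python3 - <<'E'
from bench import *
import cv2
b=snapshot("scene")[:,:,::-1]
cv2.imwrite("pics/z12s.png",cv2.resize(b[60:180,290:410],None,fx=5,fy=5,interpolation=cv2.INTER_CUBIC))
E
```

```text
time: 16.03
tool_pos: [0.5819, -0.1932, 0.2352]
ee_rot: [-1.571, 0.0, -0.411]
wrist_force: [-0.5, 0.5, -5.6]
width: 0.0237
time: 16.28
tool_pos: [0.5821, -0.1933, 0.2346]
ee_rot: [-1.571, -0.001, -0.412]
wrist_force: [-0.3, -0.7, -4.2]
width: 0.0241
```

View pics/z12s.png

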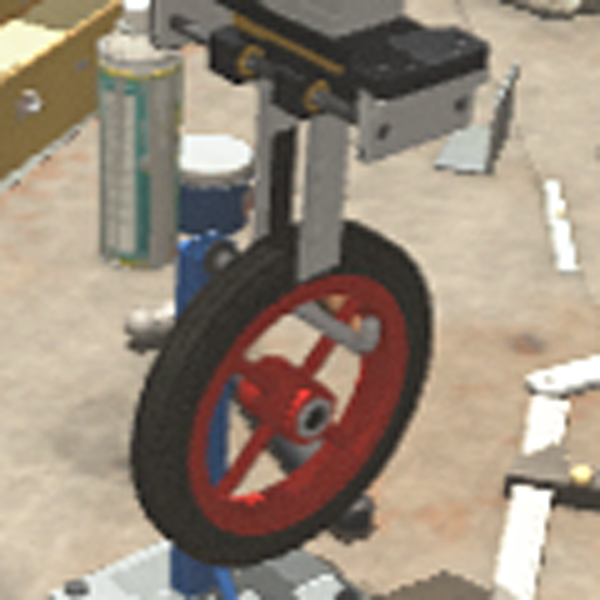

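The force has started to drop (-5.6 to -4.2 N) at TCP z 0.2346, which matches the predicted contact at 0.234. Lowering another millimetre or so.

```bash
python3 -m creep '[{"slide":[0,1,0],"roll":0,"grip":1},{"slide":[0,1,0],"roll":0,"grip":1},{"slide":[0,1,0],"roll":0,"grip":1}]'
python3 -m creep '[{"slide":[0,0.3,0],"roll":0,"grip":1},{"slide":[0,0.3,0],"roll":0,"grip":1}]'
```

```text
time: 16.58
tool_pos: [0.5821, -0.1933, 0.2344]
ee_rot: [-1.571, -0.002, -0.411]
wrist_force: [-0.3, 0.5, 1.2]
width: 0.0242
time: 16.75
tool_pos: [0.5821, -0.1933, 0.2344]
ee_rot: [-1.571, -0.002, -0.411]
wrist_force: [-1.3, 0.2, 3.0]
width: 0.0238
```

It is seated (+3 N, weight fully off). I'll open only partly, to keep the fingers clear of the upturned end, and let it settle.

```bash
python3 -m creep '[{"slide":[0,0,0],"roll":0,"grip":0.65},{"slide":[0,0,0],"roll":0,"grip":0.6},{"slide":[0,0,0],"roll":0,"grip":0.5},{"slide":[0,0,0],"roll":0,"grip":0.45},{"slide":[0,0,0],"roll":0,"grip":0.45},{"slide":[0,0,0],"roll":0,"grip":0.45},{"slide":[0,0,0],"roll":0,"grip":0.45},{"slide":[0,0,0],"roll":0,"grip":0.45}]'
python3 - <<'E'
from bench import *
import cv2
o=robot.get_obs();print(o["width"],o["wrist_force"])
cv2.imwrite("pics/w13.png",snapshot("wrist")[:,:,::-1])
b=snapshot("scene")[:,:,::-1]
cv2.imwrite("pics/z13s.png",cv2.resize(b[60:180,290:410],None,fx=5,fy=5,interpolation=cv2.INTER_CUBIC))
E
```

```text
time: 17.42
tool_pos: [0.582, -0.1933, 0.2329]
ee_rot: [-1.571, -0.0, -0.412]
wrist_force: [0.6, 0.4, -0.2]
width: 0.0518
0.05177927179582181 [ 0.62417326  0.39831316 -0.19028285]
```

View pics/z13s.png

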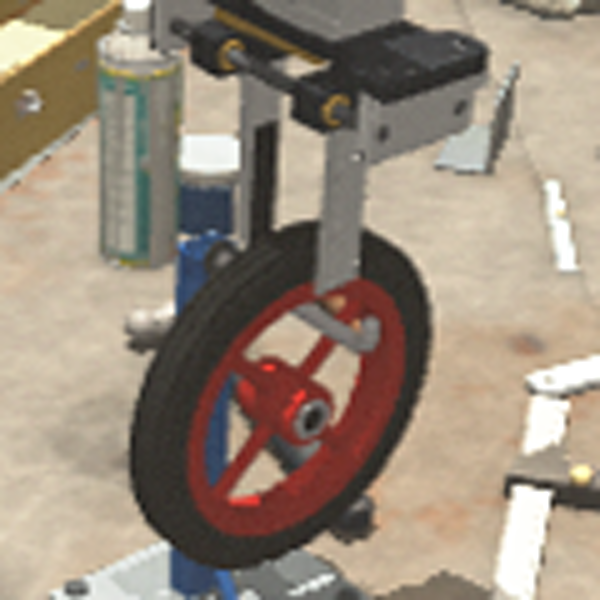

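View pics/w13.png

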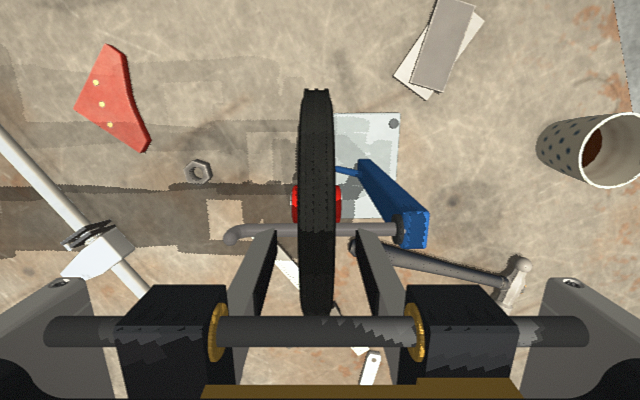

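The wheel hangs upright with the pads clear on both sides. I'll withdraw straight up.

```bash
python3 -m creep '[{"slide":[0,-4,0],"roll":0,"grip":0.45},{"slide":[0,-12,0],"roll":0,"grip":0.45},{"slide":[0,-24,0],"roll":0,"grip":0.45},{"slide":[0,-38,0],"roll":0,"grip":0.45},{"slide":[0,-56,0],"roll":0,"grip":0.45},{"slide":[0,-76,0],"roll":0,"grip":0.45},{"slide":[0,-96,0],"roll":0,"grip":0.45},{"slide":[0,-116,0],"roll":0,"grip":0.45},{"slide":[0,-132,0],"roll":0,"grip":0.45},{"slide":[0,-140,0],"roll":0,"grip":0.45},{"slide":[0,-140,0],"roll":0,"grip":0.45},{"slide":[0,-140,0],"roll":0,"grip":0.45},{"slide":[0,-140,0],"roll":0,"grip":0.45},{"slide":[0,-140,0],"roll":0,"grip":0.45},{"slide":[0,-140,0],"roll":0,"grip":0.45},{"slide":[0,-140,0],"roll":0,"grip":0.45}]'
python3 - <<'E'
from bench import *
import cv2,numpy as np
o=robot.get_obs();print(o["tool_pos"],o["wrist_force"])
s1=snapshot("scene"); w=snapshot("wrist"); 
cv2.imwrite("pics/w14.png",w[:,:,::-1]);cv2.imwrite("pics/s14.png",s1[:,:,::-1])
E
python3 -m creep '[{"slide":[0,0,0],"roll":0,"grip":0.45},{"slide":[0,0,0],"roll":0,"grip":0.45},{"slide":[0,0,0],"roll":0,"grip":0.45},{"slide":[0,0,0],"roll":0,"grip":0.45},{"slide":[0,0,0],"roll":0,"grip":0.45}]'
python3 - <<'E'
from bench import *
import cv2,numpy as np
s1=cv2.imread("pics/s14.png")[:,:,::-1]; s2=snapshot("scene")
d=cv2.absdiff(s1,s2).max(axis=2)[90:190,300:400]; print("changed px",(d>25).sum(),d.max())
cv2.imwrite("pics/z15s.png",cv2.resize(s2[60:180,290:410,::-1],None,fx=5,fy=5,interpolation=cv2.INTER_CUBIC))
E
```

```text
time: 18.85
tool_pos: [0.5817, -0.1932, 0.3722]
ee_rot: [-1.571, 0.002, -0.412]
wrist_force: [1.1, 0.5, -0.1]
width: 0.0516
[ 0.58172933 -0.19317076  0.3721878 ] [ 1.09679575  0.46351957 -0.13603708]
time: 19.37
tool_pos: [0.582, -0.1933, 0.373]
ee_rot: [-1.571, -0.0, -0.412]
wrist_force: [-0.2, 0.1, 0.7]
width: 0.0517
changed px 5 67
```

View pics/z15s.png

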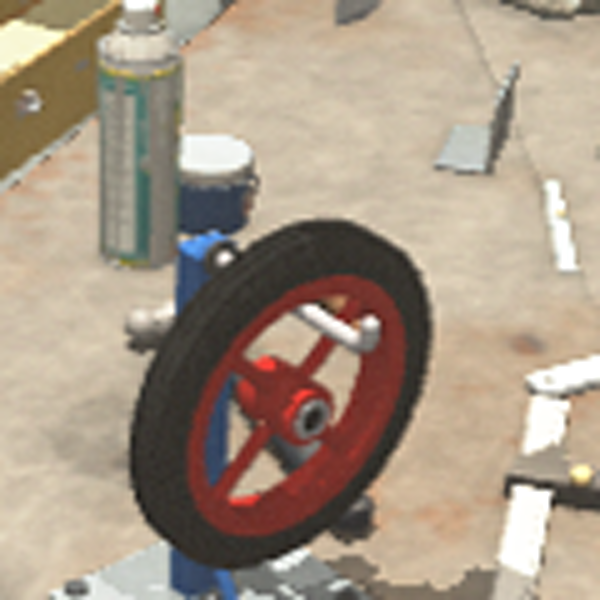

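View pics/w14.png

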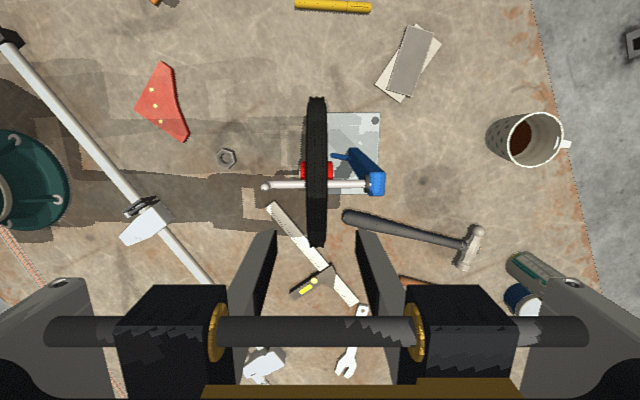

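View pics/s14.png

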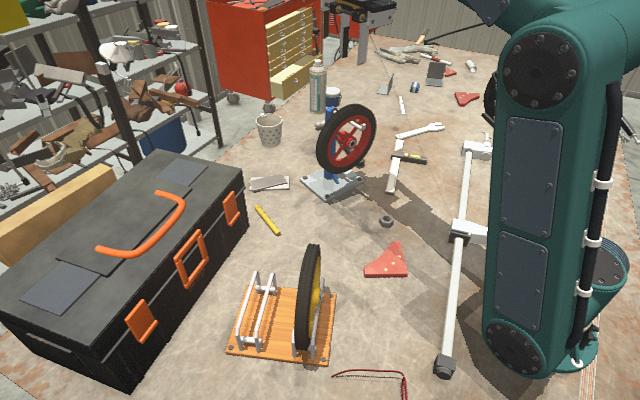

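The red wheel hangs upright and still, with only 5 noise pixels changed over about 0.5 s. It is midway between the tip (u=265) and the post (u≈370). The yellow wheel still stands in the rack, and the gripper is well above. Handing in.

```bash
python3 -c "
from bench import ticket; print(ticket.close_job())"
```

```text
the job is handed in; nothing more can be done
None
```

The red wheel is hanging on the blue stand's hook, and I handed the job in at about 19.4 s of the 48 s allowed. I gripped it by the top of its tyre, lifted it out of the rack, threaded it over the upturned end and lowered it onto the arm. Then I opened the fingers partway and withdrew straight up.

**Last checks:**
- **Position:** the wheel is upright and about midway between the post and the upturned end. The arm passes through just under the rim.
- **Seating:** contact came at TCP z 0.2345, against a predicted 0.234. The force went from about -5.6 N (wheel hanging in the gripper) to +3 N (resting on the arm) before I opened the fingers.
- **Stillness:** two pictures about 0.5 s apart show almost no change around the wheel (5 pixels).
- **Other items:** the yellow wheel still stands in the rack. The gripper is about 140 mm above its release height and touching nothing.

**What went wrong or disagreed:**
- **First grasp missed:** the fingers shut above the tyre without touching it. The 24.3 mm opening that looked like a grip was just the fingers passing through that width while closing.
- **Fingertip height:** measured in the pictures, the real finger tips sit about 30 mm above the reported TCP. After I lowered by that amount, the second grasp held.
- **Hook height:** the hook tip triangulated 3 to 6 mm lower than its stated height, so I used the stated figure.

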